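Start up the fossil preparation bench

ROBOT

A 6-joint arm with a two-finger parallel gripper is mounted at the origin on the work surface. World frame = base frame: x ahead of the robot, y to its left, z up, the work surface at z = 0. Lengths are in m, angles in rad, forces in N, time in s.
With the tool pointing down it reaches from about 0.35 to 0.875 m from the base axis. Payload 4.2 kg.
Tool frame: the origin (TCP) lies at the very end of the fingers, on their centre line; the grasp point (between the pads) lies 19 mm behind it; z points along the fingers, y is the line along which they close (so a half turn about z gives the same grasp; the last joint's range is limited). The gripper opens to 85 mm and grips with 20 to 120 N. Pads are 22 mm wide; open, the fingers measure 114 mm over their backs; the gripper's body (76 mm by 85 mm) begins 54 mm behind the grasp point. The pads swing forward as they close: fully open they stand 13 mm farther back than shut.
Start: joints at [1.393, 0.385, 0.008, 0, -1.194, -0.259], TCP at [0.264, 0.566, 0.231] pointing down, gripper open.
Joint ranges: [-3.14, 3.14], [-1.21, 2.06], [-1.07, 1.41], [-3.16, 2.05], [-2.99, -0.16], [-3.1, 3.1]. Speed limits (rad/s): [2.79, 2.79, 3.14, 3.14, 3.14, 3.14].

INTERFACE

Orientations are given as a unit quaternion [w, x, y, z].
In Python, from cell import robot gives the robot as it stands. Calls block until the motion is done:
- robot.move_ptp(position, orientation): joint-space move of the TCP to a pose.
- robot.line_to(position, frame=None, feed=0.15): straight line of the TCP; frame=None keeps the orientation; feed is the mean speed in m/s.
- robot.goto_joints(angles): joint-space move.
- robot.gripper_open() and robot.close(): open the fingers fully, or close them until they stop; the grip force is fixed at half the most.
- robot.wait(seconds).
- robot.solve_ik(position, orientation): joint angles nearest the present ones, or None.
- robot.observe(): the state.
- robot.snapshot(name): name is "side" or "top" or "wrist"; returns (picture, depth): 400x640x3 uint8, blue, green, red; 400x640 float32, m along the optical axis (not along the pixel's ray), 0 where there is no reading.
- robot.camera_params(name): a dict with "fx", "fy", "cx", "cy" (pixels), "D" ([k1, k2, p1, p2, k3] as OpenCV has them; the pictures are not rectified), "rvec" (rotation vector, rad) and "tvec" (3), from world to camera coordinates, as OpenCV has them. Camera axes: x right, y down, z forward; pixel columns grow to the right and rows downward; lengths in m; the calibration is good to about 2 mm. A picture is of the moment at which its call begins: read the wrist's pose just before it. camera_params takes no time and is no camera call; for the wrist camera it gives the pose at the moment of the call.
A pose or a line that the arm cannot do raises robot.MotionError and nothing moves.
- robot.job_done(): hands the job in; it is judged then, once.
The state is a dict: "clock": time; "joint_positions": joint angles; "qvel": joint speeds; "tau": joint torques, N m; "ee_pos": TCP position; "ee_rot": TCP orientation; "wrist_force": force on the tool from outside, world axes, zero at the start; "moment": the same for the moment, N m; "width": finger opening in m; "gripper_force": force on a finger pad.
Only numpy, scipy, OpenCV 4.12 (cv2) and the standard library are available. Lean on these libraries where they do the work, as an engineer would, in place of code of your own. Each camera call takes 0.05 s, during which the arm holds its last target. There are 200 camera calls.

TASK

Start up the fossil preparation bench in the right order by pressing with the fingertips: first push down the green-dotted half of the rocker on the yellow dust extractor box until it is fully over and stays there, then do the same with the rocker on the blue air supply box, and last press the white lamp key on the grey handset fully down and let it spring back up. Grasp nothing: do not lift the handset or shove it away, do not press its red key, and leave everything else on the bench where it stands.

Things in the scene. Friction and masses are not known exactly. Their poses are not given: they have to be found in the camera images.
- extractor: Yellow dust extractor control box, fixed to the bench, 200 x 160 x 90 mm (x, y, z), with black louvres on its front and a grey hose stub at its back. Origin at the centre of its underside, front towards its own -x. Its white rocker lies on top, hinge centre 45 mm in front of the middle, with the green dot towards the front.
- extractor_rocker (a joint): A white paddle, 64 mm long, 36 mm wide and 8 mm thick, hinged across its middle 12 mm above the top of the yellow box; a green dot 18 mm across marks its on half. The joint reads 0 to 0.4 rad: near 0 (up to 0.05 at the start) the green-dotted half stands up (off), at 0.4 it is down against its stop (on). Stiff hinge: it stays where it is left; pressing 24 mm from the hinge takes about 3 N, then it meets the hard stop. A black bezel 5 mm high surrounds it.
- extractor_on (a point): Point on the upper face of the green-dotted half of the extractor rocker, 24 mm from its hinge line and 8 mm from the end of the half; it moves with the paddle and sinks about 9.5 mm from off to on. In the off position the axes of this point are those of the switch: x runs along the paddle from the green-dotted half to the plain half, y along the hinge line, z up.
- air_unit: Blue air supply box of the air scribe, fixed to the bench, 200 x 160 x 60 mm (x, y, z), with a round gauge (21 mm high) and a black regulator knob (22 mm high) on the rear half of its top and two brass nipples at its front. Origin at the centre of its underside, front towards its own -x. Its white rocker lies on top, hinge centre 45 mm in front of the middle, paddle across the box, with the green dot towards the box's own -y side.
- air_rocker (a joint): A white paddle, 64 mm long, 36 mm wide and 8 mm thick, hinged across its middle 12 mm above the top of the blue box; a green dot 18 mm across marks its on half. The joint reads 0 to 0.4 rad: near 0 (up to 0.05 at the start) the green-dotted half stands up (off), at 0.4 it is down against its stop (on). Stiff hinge: it stays where it is left; pressing 24 mm from the hinge takes about 3 N, then it meets the hard stop. A black bezel 5 mm high surrounds it.
- air_on (a point): Point on the upper face of the green-dotted half of the air supply rocker, 24 mm from its hinge line and 8 mm from the end of the half; it moves with the paddle and sinks about 9.5 mm from off to on. In the off position the axes of this point are those of the switch: x runs along the paddle from the green-dotted half to the plain half, y along the hinge line, z up.
- handset: Loose grey lamp handset, 66 x 140 x 28 mm (x, y, z), about 0.6 kg, lying on the bench. Origin at the centre of its underside. Two round keys on top: the white lamp key 36 mm from the middle on its +y side, the red lock key 36 mm from the middle on its -y side.
- lamp_key (a joint): White round spring key on the handset, 26 mm across: 0 m up, 0.006 m fully down. Starts to move at about 1.5 N and is fully down at about 4.5 N; it springs back when released.
- lamp_key_top (a point): Centre of the top face of the white key, 42 mm above the bench when up (14 mm above the handset's top, 11 mm above the black collar round it); it moves with the key. Axes as the handset's.
- lock_key (a joint): Red round spring key on the handset, same size and spring as the white one, 72 mm from it; must not be pressed.
- fossil: Bystander: brown rock with a pale spiral ammonite, 130 x 100 x 42 mm, loose, origin at the centre of its underside.
- bottle: Bystander: amber bottle, 50 mm across, 110 mm high, loose, upright, origin at the centre of its underside.
- vial: Bystander: clear plastic vial, 26 mm across, 40 mm high, standing loose on the rear half of the yellow box's top, origin at the centre of its underside.
- brush: Bystander: brush 170 mm long lying at the left of the work, loose, its length along its own x.
- scribe: Bystander: steel air scribe handpiece 150 mm long, about 18 mm thick, lying near the robot, loose, its length along its own x.
- mug: Bystander: blue mug, 76 mm across, 90 mm high, loose, behind the work, origin at the centre of its underside.
- loupe: Bystander: black eye loupe, 44 mm across, 38 mm high, loose, behind the work, origin at the centre of its underside.
Mind the look-alikes: they are no part of the job. What is shaped like the handset but turquoise is not meant.

How it is judged:
On the way, in this order (a step that is already met when the one before it is completed fails the run):
1. the extractor's rocker is fully over to on (value of joint extractor_rocker above 0.34 rad), for 0.1 s.
2. the air supply's rocker is fully over to on (value of joint air_rocker above 0.34 rad), for 0.1 s.
3. the white key is pressed fully down by the fingers (value of joint lamp_key above 0.0045 m and contact force between the fingers and handset above 1 N), for 0.04 s.
4. the white key is let up again (value of joint lamp_key below 0.001 m), for 0.1 s.
At the end, for the whole second after the job is handed in: Both rockers stay on (joint above 0.34 of 0.4 rad), both handset keys are up (within 1 mm), the handset lies at rest on the bench within 30 mm of where it was, and every bystander is within 25 mm of where it was (value of joint each of extractor_rocker, air_rocker above 0.34 rad and value of joint each of lamp_key, lock_key below 0.001 m and distance of handset from where it was at the start of the episode below 0.03 m and height (world z) of handset below 0.006 m and linear speed of handset below 0.02 m/s and distance of each of fossil, bottle, brush, scribe, mug, loupe, vial from where it was at the start of the episode below 0.025 m); the robot touches nothing.
It fails at once if the air supply's rocker is pushed past half-way before the extractor is on (value of joint air_rocker above 0.2 rad and not (value of joint extractor_rocker above 0.34 rad)).
It fails at once if the white key is pressed (over 3 mm) before both rockers are on (value of joint lamp_key above 0.003 m and not (value of joint each of extractor_rocker, air_rocker above 0.34 rad)).
It fails at once if the red key is pressed (over 3 mm) (value of joint lock_key above 0.003 m).
It fails at once if the handset is lifted, tipped or shoved (over 10 mm up, 0.2 rad or 30 mm) (height (world z) of handset above 0.01 m or angle between handset's own z axis and vertical above 0.2 rad or distance of handset from where it was at the start of the episode above 0.03 m).
It fails at once if a bystander is moved more than 25 mm (distance of any of fossil, bottle, brush, scribe, mug, loupe, vial from where it was at the start of the episode above 0.025 m).
It also fails if it takes over 54 s, if anything falls off the work surface, if the arm or the gripper's body presses on something with over 40 N, if the wrist force passes 120 N, or if a joint passes its speed limit or range.

## Working session

There is one attempt and no reset: what is moved stays moved. The work goes in short steps, each a Python script; the robot and the scene stay as the last script left them, time stands still between calls to the robot, and variables do not carry over. Pictures are saved under pics/ and viewed, at most 10 in all, crops included, and the job is handed in when it is done.

```bash
mkdir -p pics && ls
cat > h.py <<'E'
import numpy as np, cv2
from cell import robot
def snap(n):
    p=robot.camera_params(n); im,d=robot.snapshot(n); return im,d,p
def K(p): return np.array([[p['fx'],0,p['cx']],[0,p['fy'],p['cy']],[0,0,1.]])
def ray(p,uv):
    R=cv2.Rodrigues(np.array(p['rvec'],float))[0]; t=np.array(p['tvec'],float).ravel()
    q=cv2.undistortPoints(np.array([[uv]],float),K(p),np.array(p['D'],float))[0,0]
    return -R.T@t, R.T@np.array([q[0],q[1],1.])   # dir scaled so depth = multiplier
def onplane(p,uv,z):
    o,d=ray(p,uv); return o+d*(z-o[2])/d[2]
def bydepth(p,uv,dep):
    o,d=ray(p,uv); return o+d*dep
def blobs(im,lo,hi,amin=30):
    m=cv2.inRange(cv2.cvtColor(im,cv2.COLOR_BGR2HSV),np.array(lo),np.array(hi))
    n,l,s,c=cv2.connectedComponentsWithStats(m)
    return [(c[i],s[i],l==i) for i in range(1,n) if s[i,4]>=amin]
E
python3 - <<'E'
from h import *
for n in('top','side'):
    im,d,p=snap(n); cv2.imwrite(f'pics/{n}0.png',im); np.savez(f'{n}0.npz',im=im,d=d)
    print(n,(-cv2.Rodrigues(np.array(p['rvec'],float))[0].T@np.array(p['tvec'],float).ravel()).round(3))
print(robot.observe())
E
```

```text
pics
top [0.379 0.076 1.337]
side [0.252 0.898 0.964]
{'clock': 0.1, 'joint_positions': array([ 1.39263168e+00,  3.85481104e-01,  6.82912861e-03, -4.16412070e-04,
       -1.19401403e+00, -2.58581933e-01]), 'qvel': array([-1.02376966e-03, -1.73329340e-03,  2.92926837e-03,  2.47552729e-03,
       -4.76109773e-05,  3.53309241e-04]), 'tau': array([ 1.16874958e-04, -3.93322670e+01,  1.88927221e+01,  4.19799596e+00,
       -2.64310875e-03,  7.96318147e-06]), 'ee_pos': array([0.2641549 , 0.5658885 , 0.23035894]), 'ee_rot': array([ 9.41864177e-04,  9.76234072e-01, -2.16716694e-01, -1.55794421e-04]), 'wrist_force': array([-0.33787454, -0.55020961, -0.53520029]), 'moment': array([-0.03242891, -0.03238237,  0.03166726]), 'gripper_force': 0.0, 'width': 0.08526300807875685}
```

View pics/top0.png

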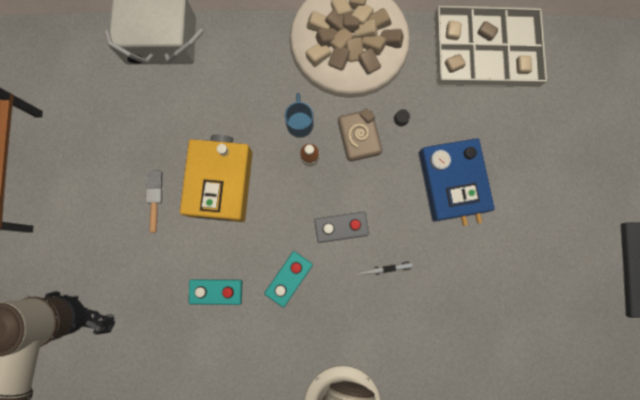

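View pics/side0.png

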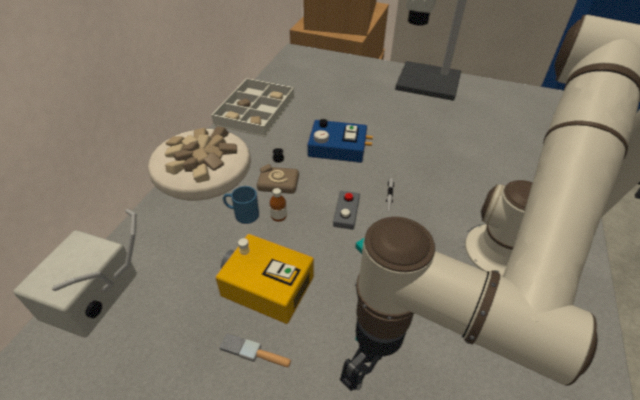

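The top view shows the extractor's rocker at (211,195) with its dot at (209,202), and the air rocker at (463,194) with its dot at (472,193). The grey handset is at (342,227), with its white key at (328,229) and red key at (355,225).

Look-alikes:
- Turquoise handset at (215,292), white key (200,292).
- Turquoise handset at (288,279), white key (280,291).
- The bottle cap (310,150), vial (222,149) and gauge (441,159) are also white and round.

I choose the grey handset's key at (328,229).

Run:
```python
from h import *
T=np.load('top0.npz');S=np.load('side0.npz');pt=robot.camera_params('top');ps=robot.camera_params('side')
def tri(a,b):
    o1,d1=ray(pt,a);o2,d2=ray(ps,b);s=np.linalg.lstsq(np.c_[d1,-d2],o2-o1,rcond=None)[0]
    x,y=o1+d1*s[0],o2+d2*s[1];return ((x+y)/2).round(4),np.linalg.norm(x-y).round(4)
for nm,im,d,p in(('top',T['im'],T['d'],pt),('side',S['im'],S['d'],ps)):
  for col,lo,hi in(('green',(45,80,60),(80,255,255)),('white',(0,0,170),(179,60,255)),('red',(170,120,80),(179,255,255)),('red0',(0,150,80),(6,255,255))):
    for c,s,m in blobs(im,lo,hi,12):
      if s[4]<400: 
        dep=np.median(d[m]); print(nm,col,c.round(1),s[4],bydepth(p,c,dep).round(4))
```

```text
top green [471.2 192.5] 18 [ 0.5544 -0.3309  0.0791]
top green [209. 202.] 21 [0.5217 0.3427 0.1104]
top white [221.4 148.3] 61 [0.6557 0.3119 0.1302]
top white [308.9 148.5] 59 [0.6607 0.0918 0.1101]
top white [440.9 158.6] 227 [ 0.6432 -0.2533  0.0805]
top white [211.5 188. ] 130 [0.5584 0.3391 0.1033]
top white [470.3 192.8] 94 [ 0.5538 -0.3287  0.0785]
top white [456.8 195.1] 133 [ 0.5483 -0.2946  0.0723]
top white [155.8 196.1] 34 [0.5474 0.5093 0.0196]
top white [209.3 201.2] 100 [0.5239 0.3423 0.1089]
top white [328.2 228.1] 64 [0.4626 0.0403 0.0413]
top white [280.  290.2] 65 [0.3    0.1651 0.0417]
top white [199.5 291.9] 60 [0.2934 0.3754 0.0413]
top white [  4.5 370.2] 314 [0.1996 0.5636 0.5647]
top white [347.9 398.4] 26 [ 7.340e-02 -1.000e-04  2.129e-01]
top red0 [354.9 224.2] 65 [ 0.4732 -0.0302  0.0417]
top red0 [295.7 267.3] 65 [0.3593 0.1248 0.0415]
top red0 [227.2 292.1] 68 [0.2937 0.303  0.041 ]
side green [287.6 270. ] 23 [0.5197 0.3403 0.1103]
side white [253.6  91.6] 78 [ 1.0454 -0.5452  0.0046]
side white [266.8 108.5] 99 [ 0.9381 -0.4443  0.0047]
side white [263.5 122.1] 22 [ 0.9089 -0.3484  0.0065]
side white [209.7 130.4] 21 [ 1.0249 -0.1559  0.0675]
side white [186.  133.2] 42 [ 1.0928 -0.1102  0.0693]
side white [320.6 134.1] 64 [ 0.6401 -0.2545  0.0809]
side white [349.9 135. ] 44 [ 0.5444 -0.2952  0.0733]
side white [497.3 191.8] 37 [0.0701 0.0004 0.2154]
side white [276.1 190.5] 23 [0.6582 0.0905 0.1102]
side white [344.9 211.3] 29 [0.4605 0.0388 0.0418]
side white [242.1 241.5] 49 [0.6547 0.311  0.1309]
side white [274.1 267. ] 98 [0.5567 0.3386 0.1036]
side white [286.  270.9] 69 [0.5224 0.3437 0.1101]
side white [249.1 348.4] 179 [0.548  0.5166 0.0204]
side red0 [348.3 195.9] 46 [ 0.4702 -0.03    0.0403]
```

```bash
cat >> h.py <<'E'
def quat(yaw): return [0,np.cos(yaw/2),np.sin(yaw/2),0]
def near(col,guess,r=0.04):
    """blob of that colour nearest the guess in the wrist picture -> point by depth"""
    im,d,p=snap('wrist'); R=dict(green=((45,80,50),(85,255,255)),white=((0,0,150),(179,60,255)))[col]
    out=[]
    for c,s,m in blobs(im,*R,60):
        e=cv2.erode(m.astype(np.uint8),np.ones((3,3)))>0
        if e.sum()<20: continue
        P=bydepth(p,c,np.median(d[e]))
        if np.linalg.norm(P[:2]-guess[:2])<r: out.append((P,c,s))
    return im,p,out
E
python3 - <<'E'
from h import *
robot.close()
g=np.array([0.522,0.342,0.11]); yaw=np.arctan2(-.004,.0346)
robot.move_ptp([0.522,0.342,0.28],quat(yaw))
print(robot.observe()['ee_pos'],robot.observe()['clock'],robot.observe()['width'])
for i,dx in enumerate((0,-0.04)):
    if i: robot.line_to([0.522+dx,0.342,0.28])
    for c in('green','white'):
        im,p,o=near(c,g,.06)
        for P,px,s in o: print(c,P.round(4),px.round(1),s)
    cv2.imwrite(f'pics/w{i}.png',im)
E
```

```text
[0.52152023 0.34258801 0.27975789] 2.1667 -2.0676519515481717e-05
green [0.5213 0.3404 0.1094] [322.9 177.8] [316 170  15  16 185]
white [0.5437 0.3384 0.1057] [322.6 156.1] [ 306  129   34   61 1547]
green [0.5213 0.3404 0.1094] [318.8 140.4] [311 133  16  16 201]
white [0.5437 0.3384 0.1058] [318.1 118.4] [ 301   90   35   63 1654]
```

View pics/w0.png

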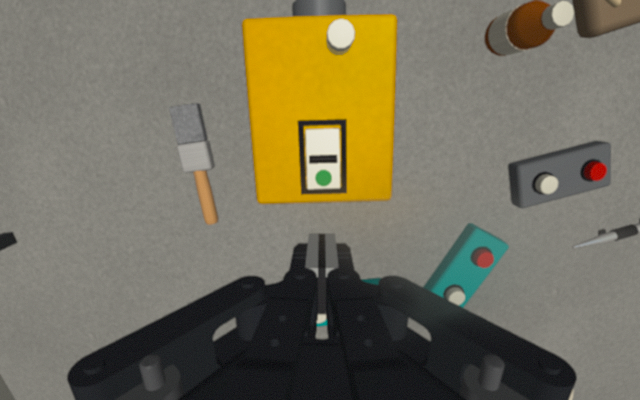

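The wrist crop shows the yellow box's rocker with its green dot at (323,178) and hinge bar at (323,159). The vial at (341,34) is well clear. The grey handset's white key is at (546,184), and a turquoise look-alike is at lower right. The heights agree across views, so I'll press.

```bash
cat >> h.py <<'E'
def press(xy,ztop,zmin,fmax,step=0.0007,up=0.08):
    robot.line_to([*xy,ztop+0.006],feed=0.12); robot.wait(0.15)
    f0=robot.observe()['wrist_force'][2]; z=ztop+0.004; log=[]
    while z>zmin:
        robot.line_to([*xy,z],feed=0.02); o=robot.observe(); f=o['wrist_force'][2]-f0
        log.append((round(o['ee_pos'][2],4),round(f,1)))
        if abs(f)>fmax: break
        z-=step
    robot.wait(0.15); o=robot.observe(); print(log,'end',o['ee_pos'].round(4),round(o['wrist_force'][2]-f0,1))
    robot.line_to([*xy,ztop+up],feed=0.12)
E
python3 - <<'E'
from h import *
dot=np.array([.5213,.3404]); u=np.array([.0224,-.0020]); u/=np.linalg.norm(u)
p=robot.camera_params('wrist')
hinge=onplane(p,(301+17.5,90+31.5),.106); print('hinge',hinge.round(4), 'dot-hinge',np.linalg.norm(hinge[:2]-dot))
xy=dot-u*6.5; print(xy)
yaw=np.arctan2(u[1],u[0])
robot.move_ptp([*xy,0.16],quat(yaw))
press(xy,0.111,0.100,12)
print(robot.observe()['clock'])
# back off and look
robot.line_to([xy[0]-.03,xy[1],0.28],feed=.2)
im,pp,o=near('green',dot,.06)
for P,px,s in o: print(P.round(4),px,s)
cv2.imwrite('pics/w2.png',im[60:260,200:460])
E
```

```text
hinge [0.5408 0.3381 0.106 ] dot-hinge 0.01966466535764018
[-5.95294508  0.9184576 ]Traceback (most recent call last):
  File "<stdin>", line 7, in <module>
cell.MotionError: the arm cannot take that pose within its joint ranges
```

Run:
```python
from h import *
dot=np.array([.5213,.3404]); u=np.array([.0224,-.0020]); u/=np.linalg.norm(u)
xy=dot-u*0.005; print(xy)
yaw=np.arctan2(u[1],u[0])
robot.move_ptp([*xy,0.16],quat(yaw))
press(xy,0.111,0.099,12)
print(robot.observe()['clock'])
robot.line_to([xy[0]-.03,xy[1],0.28],feed=.2)
im,pp,o=near('green',dot,.06)
for P,px,s in o: print(P.round(4),px,s)
cv2.imwrite('pics/w2.png',im[60:260,200:460])
```

```text
[0.51631981 0.34084466]
[(np.float64(0.1151), np.float64(1.1)), (np.float64(0.1142), np.float64(0.3)), (np.float64(0.1135), np.float64(0.8)), (np.float64(0.1128), np.float64(0.8)), (np.float64(0.1121), np.float64(0.6)), (np.float64(0.1114), np.float64(0.6)), (np.float64(0.111), np.float64(1.8)), (np.float64(0.1102), np.float64(3.9)), (np.float64(0.1094), np.float64(2.9)), (np.float64(0.1086), np.float64(2.4)), (np.float64(0.1079), np.float64(1.6)), (np.float64(0.1072), np.float64(2.2)), (np.float64(0.1065), np.float64(2.4)), (np.float64(0.1059), np.float64(2.7)), (np.float64(0.1054), np.float64(3.9)), (np.float64(0.1045), np.float64(4.9)), (np.float64(0.1037), np.float64(4.1)), (np.float64(0.1029), np.float64(4.0)), (np.float64(0.1028), np.float64(6.7)), (np.float64(0.1027), np.float64(9.5)), (np.float64(0.1026), np.float64(12.5))] end [0.5161 0.3409 0.1026] 11.6
10.3083
[0.5199 0.3405 0.1023] [317.80748663 144.86631016] [310 138  16  15 187]
```

The force rose sharply at 102.6 mm, so the rocker is at its hard stop. The dot also sank 7.1 mm at about 18–20 mm from the hinge, so the extractor is on. Next is the air supply.

Run:
```python
from h import *
g=np.array([0.554,-0.330,0.079]); yaw=np.radians(-81)
robot.move_ptp([0.49,-0.25,0.27],quat(yaw+np.pi/2))
print(robot.observe()['ee_pos'],robot.observe()['clock'],robot.observe()['joint_positions'].round(2))
for c in('green','white'):
    im,p,o=near(c,g,.06)
    for P,px,s in o: print(c,P.round(4),px.round(1),s)
cv2.imwrite('pics/w3.png',im)
print(robot.solve_ik([.554,-.33,.1],quat(yaw)), robot.solve_ik([.554,-.33,.1],quat(yaw+np.pi)))
```

```text
[ 0.4904045  -0.24940928  0.26995874] 13.0917 [-0.18  0.23 -0.11 -0.   -1.23  1.9 ]
green [ 0.5534 -0.334   0.0793] [405.9 129.9] [399 123  15  15 187]
white [ 0.5503 -0.3125  0.0745] [385.4 129.3] [ 359  113   59   34 1570]
[-0.2868046   0.52948525 -0.10623458  0.         -0.9350765   0.44388423] [-0.2868046   0.52948525 -0.10623458  0.         -0.9350765  -2.69770842]
```

View pics/w3.png

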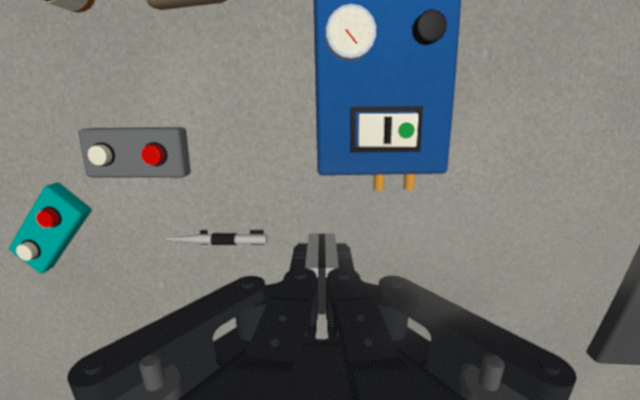

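The air rocker's dot is at (406,130) in this picture and its plain half is to the left at (372,130), with the bar at (388,130). The gauge at (351,31) and the knob at (430,26) are well away.

Run:
```python
from h import *
dot=np.array([.5535,-.3335]); u=np.array([-.0031,.0215]); u/=np.linalg.norm(u)
xy=dot-u*0.005; print(xy)
yaw=np.arctan2(u[1],u[0])-np.pi
robot.move_ptp([*xy,0.15],quat(yaw))
press(xy,0.081,0.069,12)
print(robot.observe()['clock'])
robot.move_ptp([0.49,-0.25,0.27],quat(yaw+np.pi/2))
im,pp,o=near('green',dot,.06)
for P,px,s in o: print(P.round(4),px,s)
gk=np.array([.4615,.0395,.042])
robot.move_ptp([.40,.0395,.22],quat(0.15-np.pi/2*0))
im,pp,o=near('white',gk,.05)
for P,px,s in o: print(P.round(4),px,s)
cv2.imwrite('pics/w4.png',im); print(robot.observe()['clock'],robot.observe()['joint_positions'].round(2))
```

```text
[ 0.55421355 -0.33844882]
[(np.float64(0.0852), np.float64(-0.1)), (np.float64(0.0842), np.float64(-0.6)), (np.float64(0.0835), np.float64(0.2)), (np.float64(0.0828), np.float64(0.0)), (np.float64(0.0821), np.float64(0.4)), (np.float64(0.0814), np.float64(0.6)), (np.float64(0.081), np.float64(0.3)), (np.float64(0.0804), np.float64(3.3)), (np.float64(0.0796), np.float64(2.8)), (np.float64(0.0788), np.float64(2.4)), (np.float64(0.078), np.float64(2.3)), (np.float64(0.0772), np.float64(2.4)), (np.float64(0.0765), np.float64(2.1)), (np.float64(0.0759), np.float64(2.6)), (np.float64(0.0754), np.float64(3.9)), (np.float64(0.0746), np.float64(3.4)), (np.float64(0.0739), np.float64(3.9)), (np.float64(0.0731), np.float64(3.7)), (np.float64(0.0725), np.float64(4.4)), (np.float64(0.0725), np.float64(6.6)), (np.float64(0.0724), np.float64(9.8)), (np.float64(0.0723), np.float64(11.9)), (np.float64(0.0722), np.float64(14.3))] end [ 0.5545 -0.3388  0.0722] 15.4
22.1417
[ 0.5539 -0.3352  0.0719] [404.61445783 127.18674699] [398 120  14  15 166]
[0.4617 0.0379 0.0416] [330.62526767 119.74089936] [319 108  24  25 467]
24.7167 [ 0.51  0.   -0.51  0.   -1.06  1.21]
```

View pics/w4.png

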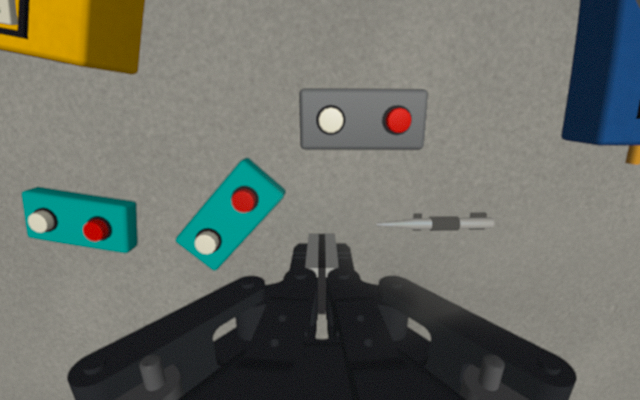

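The air rocker hit its stop and its dot sank 7.4 mm, so it is on. In this picture the grey handset's white key is at (331,120) and its red key is at (399,120). The key measures (0.4617, 0.0379, 0.0416), which matches the stated 42 mm height.

Run:
```python
from h import *
xy=np.array([.4617,.0382])
robot.move_ptp([*xy,0.10],quat(0.15))
press(xy,0.042,0.033,8)
robot.line_to([xy[0]-.06,xy[1],.22],feed=.2); robot.wait(.2)
im,pp,o=near('white',np.r_[xy,.042],.05)
for P,px,s in o: print(P.round(4),px)
im,d,p=snap('top')
for col,lo,hi in(('green',(45,80,60),(80,255,255)),('white',(0,0,170),(179,60,255)),('red0',(0,150,80),(6,255,255))):
    for c,s,m in blobs(im,lo,hi,12):
      if s[4]<400: print(col,c.round(1),bydepth(p,c,np.median(d[m])).round(4))
cv2.imwrite('pics/top1.png',im); print(robot.observe()['clock'])
```

```text
[(np.float64(0.0462), np.float64(0.5)), (np.float64(0.0452), np.float64(-0.3)), (np.float64(0.0445), np.float64(0.3)), (np.float64(0.0438), np.float64(0.6)), (np.float64(0.0431), np.float64(0.3)), (np.float64(0.0424), np.float64(-0.2)), (np.float64(0.0419), np.float64(2.0)), (np.float64(0.0412), np.float64(2.6)), (np.float64(0.0405), np.float64(2.6)), (np.float64(0.0398), np.float64(4.1)), (np.float64(0.039), np.float64(2.7)), (np.float64(0.0383), np.float64(3.3)), (np.float64(0.0376), np.float64(3.0)), (np.float64(0.0369), np.float64(3.7)), (np.float64(0.0363), np.float64(3.9)), (np.float64(0.036), np.float64(9.8))] end [0.4618 0.0382 0.036 ] 8.8
[0.4617 0.0379 0.0416] [329.13559322 119.84745763]
green [471.  192.6] [ 0.5551 -0.3328  0.0716]
green [209.5 202.9] [0.5203 0.343  0.1029]
white [221.4 148.3] [0.6558 0.312  0.1298]
white [308.9 148.5] [0.6608 0.0918 0.1096]
white [440.9 158.6] [ 0.6432 -0.2532  0.0808]
white [210.8 187.9] [0.5579 0.3397 0.1095]
white [469.5 192.9] [ 0.5544 -0.3285  0.0723]
white [457.8 194.6] [ 0.5487 -0.2953  0.0793]
white [156.4 195.2] [0.55   0.5073 0.0203]
white [209.7 201.5] [0.524  0.3425 0.103 ]
white [199.5 291.9] [0.2934 0.3752 0.0423]
red0 [356.4 222.6] [ 0.4773 -0.0341  0.0424]
32.1
```

View pics/top1.png

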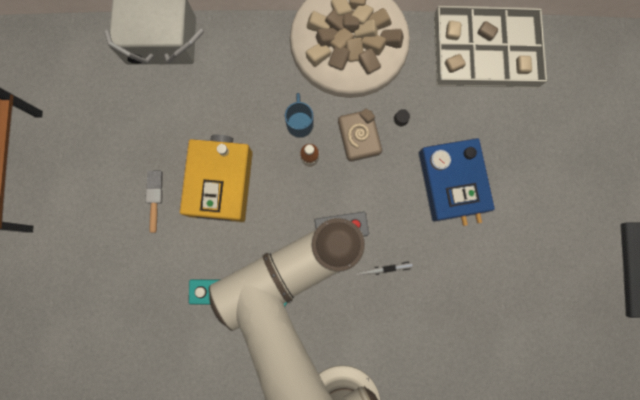

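The top view shows both green halves down (dots at (471,193) and (209,203)), with the plain halves raised. The key travelled its full 6 mm and is back at 41.6 mm. Nothing else has moved, and the arm is clear.

```bash
python3 -c "
from cell import robot
print(robot.job_done())"
```

```text
the job is handed in; nothing more can be done
None
```

The job is handed in: I pressed the extractor rocker on, then the air supply rocker, then pressed the white lamp key fully down and let it spring back, with the handset and bystanders left in place; the hand-in returned no verdict.

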